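# Fit the bush on a reel axle and hold its snap ring spread at the groove

### The job

On the webbing-reel axle, first put the orange flanged bush over the steel stub with its narrow boss down in the hub pocket and its flange flat on the hub, and let go of it. Then take the snap-ring pliers from their stand by the red handles, squeeze them fully so that the brass ring spreads, and lower the spread ring over the stub, pliers upright, until it is level with the dark groove just above the bush. Finish while holding it there: keep the handles fully squeezed and carry the ring clear in the groove, not resting on the bush and not leaning on the stub; leave everything else on the table where it is.

Things in the scene. Friction and masses are not known exactly. Their poses are not given: they have to be found in the camera images.
- axle: fixed reel axle: blue base 130 x 110 x 8 mm, round aluminium hub 52 mm across, its top 25 mm above the table, with a round pocket 44 mm across and 10 mm deep; from its middle rises an upright steel stub 28 mm in diameter, its chamfered top 54 mm above the table. Origin: on the stub's axis at table height, z up
- groove (a point): the dark groove in the stub, 8 mm tall (30 to 38 mm above the table, 25 mm across): point on the stub's axis at the groove's mid-height, 34 mm up. The seated bush's top face lies at the groove's lower edge; the stub stands 16 mm above the groove
- bush_center (a point): centre of the loose orange flanged bush, 13 mm tall, 90 g, lying boss down: boss 40 mm across, 8 mm tall below; flange 60 mm across, 5 mm thick above; bore 32 mm right through. Point on its axis 6.5 mm above its underside (flange's mid-height 4 mm higher), z up. Seated in the hub it lies 23.5 mm above the table. Grip it across the flange
- stand: fixed grey stand: base 100 x 110 x 10 mm and two posts 86 mm apart with 10 mm thick ledges towards the middle (54 mm between them along y), which carry the pliers' bar 60 mm above the table between lips 6 mm tall; lift the pliers straight up 10 mm or more to free them. Origin under the base's middle; z up
- pliers_grip (a point): grip point of the pliers: midway between the red handles, 122 mm above the table at the start. Handles lie either side along its y, each 14 mm wide (x), from 42 mm below to 27 mm above it, ends thicker. Free, they splay upward, 51 mm over their outsides here, 69 mm at the ends; squeezed to a stop, parallel, 26 mm. 20 N or more squeezes them fully; they stay centred between the fingers. z up
- ring_center (a point): centre of the brass snap ring's opening when spread. The ring stays clipped to the pliers' tips: 33.4 mm ahead (+x of pliers_grip, same axes) and 104 mm below the grip point. Ring flat, 3 mm thick, this point at mid-thickness, gap towards -x. Unspread it will not pass the stub; fully spread it clears it by about 4 mm. Nothing reaches over 1 mm below the spread ring
- ring_left (a joint): opening angle of the ring's left half: 0 unspread, 0.42 to 0.46 rad fully spread (pliers' handles fully squeezed); needs no reading to do the job
- ring_right (a joint): the same for the right half; both move together
- pliers: loose reverse-acting pliers, about 0.2 kg, hanging upright, handles up, in the stand. Origin in the middle of the underside of their hanging bar (24 x 72 x 8 mm), 62 mm below the grip point and 42 mm above the ring; z up along the handles, +x towards the ring. Squeezing spreads the ring, a spring shuts it. 20 to 50 N is plenty; harder, they slip 1 to 3 mm lower in the fingers
- bush: the whole bush of bush_center: origin on its axis at the boss's underside, z up
- thread_cone: bystander: blue cone 60 mm across, 95 mm tall; origin under its middle
- weight: bystander: green pattern weight 64 mm across with a steel knob, 44 mm tall; origin under its middle
- square: bystander: flat try square, blade 160 x 25 x 4 mm, wooden stock 30 x 100 mm; origin under the blade's middle
- empty_reel: bystander: white empty reel 84 mm across, 30 mm tall; origin under its middle
- clip_tray: bystander: grey open tray 120 x 90 x 35 mm; origin under its middle
- oil_jar: bystander: jar 48 mm across, 70 mm tall; origin under its middle
- screwdriver: bystander: screwdriver lying flat along its x axis; origin under its middle
There are look-alikes about, which are no part of the job. Several things look just like the axle: the one meant starts nearest to the robot's base.

How it is judged (in metres and radians):
On the way, in this order (a step that is already met when the one before it is completed fails the run):
1. the bush sits boss down in the hub pocket, flat, and is let go, with the pliers still in their stand (z of bush_center in the frame of groove between -0.0125 and -0.0085 m and horizontal distance between bush_center and groove below 0.004 m and angle between bush's own z axis and vertical below 0.08 rad and contact force between bush and the fingers below 0.1 N and z of pliers in the frame of stand below 0.065 m), for 0.2 s.
2. the pliers are lifted off the stand with the ring spread, above the stub's height (z of ring_center in the frame of groove above 0.021 m and value of joint each of ring_left, ring_right above 0.36 rad and contact force between pliers and the fingers above 3 N), for 0.1 s.
At the end, for the whole second after the job is handed in: pliers held still, within 0.1 rad of upright; ring spread over 0.36 rad a side, centre within 4 mm of the stub's axis, 3 mm below to 4 mm above mid-groove, under 1 N on the bush, 1.5 N on the axle; bush boss down in the pocket within 2 mm of height, 4 mm of axis, 0.08 rad of flat, untouched (horizontal distance between each of ring_center, bush_center and groove below 0.004 m and z of ring_center in the frame of groove between -0.003 and 0.004 m and value of joint each of ring_left, ring_right above 0.36 rad and contact force between pliers and the fingers above 3 N and contact force between pliers and bush below 1 N and contact force between pliers and axle below 1.5 N and contact force between pliers and stand below 0.1 N and angle between pliers's own z axis and vertical below 0.1 rad and linear speed of pliers below 0.02 m/s and z of bush_center in the frame of groove between -0.0125 and -0.0085 m and angle between bush's own z axis and vertical below 0.08 rad and contact force between bush and the fingers below 0.1 N); the arm keeps its last pose, push and grip.
It fails at once if a bystander is moved by more than 30 mm (distance of any of thread_cone, weight, square, empty_reel, clip_tray, oil_jar, screwdriver from where it was at the start of the episode above 0.03 m).
It also fails if it takes over 64 s, if anything falls off the work surface, if the arm or the gripper's body presses on something with over 40 N, if the wrist force passes 120 N, or if a joint passes its speed limit or range.

### The arm

A 6-joint arm with a two-finger parallel gripper is mounted at the origin on the work surface. World frame = base frame: x ahead of the robot, y to its left, z up, the work surface at z = 0. Lengths are in m, angles in degrees, forces in N, time in s.
With the tool pointing down it reaches from about 0.325 to 0.9 m from the base axis. Payload 3.5 kg.
Tool frame: the origin (TCP) lies on the front face of the gripper's body, between the roots of the fingers; the fingertips stand arm.tips_ahead ahead of it and the grasp point (between the pads) lies 54 mm ahead of it (arm.tips_ahead is the distance from the TCP to the fingertips, in m); y points along the fingers, z is the direction in which the jaws open and shut, and the axes are right-handed (so a half turn about y gives the same grasp; the last joint's range is limited). The gripper opens to 85 mm and grips with 20 to 120 N. Pads are 22 mm wide; open, the fingers measure 114 mm over their backs; the gripper's body (76 mm by 85 mm) begins 54 mm behind the grasp point. The pads swing forward as they close: fully open they stand 13 mm farther back than shut.
Start: joints at [-5.924, 15.837, -1.513, 72.651, 0, 84.076], TCP at [0.625, -0, 0.304] pointing down, gripper open.
Joint ranges: [-178.77, 178.77], [-48.84, 107.48], [-61.69, 71.31], [-111.58, 123.2], [-90, 87.43], [-180, 180]. Speed limits (degrees/s): [147.25, 147.25, 180, 180, 180, 180].

### API

Orientations are given as [roll, pitch, yaw] about the fixed x, y, z axes, in that order (R = Rz(yaw) Ry(pitch) Rx(roll)).
In Python, from plant import arm gives the robot as it stands. The module is installed in compiled form; this text tells all that it offers.
- The arm moves only by the tool jog_arm, never from a script. Its argument "series" is text: rows parted by semicolons, each of 7 numbers parted by spaces: the shift along the world's x, y, z in m, then the turn, a rotation vector about the world's x, y, z in rad, then the closure, from 0 (fully open) to 1 (shut). A call has 1 to 12 rows; each row is the pose to reach, as a shift and turn from the pose commanded when the call began; what a row does not reach only later rows make up. A row lasts 1/10 s, in which the tool goes at most 50 mm and 8.59 degrees, less where a joint would pass 70% of its speed; a pose out of reach is approached as far as the arm can. A call with a gripper value outside its range is refused whole. The fingers move at their own pace and stop on an object; "newtons" is the grip in N (left out, the last holds). Time passes only in rows, so rows that repeat a pose let the fingers close. It gives the time, the measured TCP pose, the force and the opening at its end, in the units of the state.
- arm.get_obs(): the state, without advancing time (a new reading comes with each control period).
- arm.snapshot(name): name is "scene" or "side" or "wrist"; returns a dict with "img" (480x640x3 uint8, red, green, blue), "mtx" (3x3 intrinsics, pixels), "R" (3x3) and "t" (3): a world point X has camera coordinates R X + t; the wrist camera has in their place "mount" (4x4, takes a point from camera to tool coordinates, whose origin is the TCP and whose axes are the tool frame's). Camera axes: x right, y down, z forward; pixel columns grow to the right and rows downward; lengths in m; the calibration is good to about 2 mm. The wrist camera is an equidistant fisheye: a pixel r from the principal point sees the ray r / f radians off the axis. A picture is of the moment at which its call begins: read the wrist's pose just before it. There is no depth.
- arm.finish_job(): hands the job in, once; it reports no verdict.
The state is a dict: "clock": time; "q": joint angles; "qvel": joint speeds; "tau": joint torques, N m; "eef_pos": TCP position; "orientation": TCP orientation; "ft_force": force on the tool from outside, world axes, zero at the start; "wrist_torque": the same for the moment, N m; "grip_width": opening from 0.0 (shut) to 1.0 (fully open).
Only numpy, scipy, OpenCV 4.12 (cv2) and the standard library are available. Lean on these libraries where they do the work, as an engineer would, in place of code of your own. Each camera call takes 0.05 s, during which the arm holds its last target. There are 200 camera calls.

## Working session

There is one attempt and no reset: what is moved stays moved. The work goes in short steps, Python scripts to look and compute and a tool call to move; the robot and the scene stay as the last step left them, time stands still between calls to the robot, and variables do not carry over. Pictures are saved under pics/ and viewed, about 8 in all and at most 12, crops included, and the job is handed in when it is done.

Besides the shell and the picture viewer there is one more tool, called after ">>>" as name(argument=value, ...) on one line, values as JSON. jog_arm: Moves the arm, as the interface text tells. Its arguments: {"type":"object","properties":{"series":{"type":"string"},"newtons":{"type":"number"}},"required":["series"]}

```bash
mkdir -p pics; cat > h.py <<'E'
import numpy as np, cv2
from plant import arm
from scipy.spatial.transform import Rotation as Ro
def snap(n,f=None):
    o=arm.get_obs(); s=arm.snapshot(n); s['o']=o
    if f: cv2.imwrite(f'pics/{f}.png',s['img'][:,:,::-1])
    np.save(f'{n}.npy',s,allow_pickle=True); return s
def load(n): return np.load(f'{n}.npy',allow_pickle=True).item()
def cam(s):
    """R,t world->cam"""
    if 'R' in s: return np.array(s['R']),np.array(s['t']).ravel()
    T=np.eye(4);T[:3,:3]=Ro.from_euler('xyz',s['o']['orientation'],degrees=True).as_matrix();T[:3,3]=s['o']['eef_pos']
    W=np.linalg.inv(T@np.array(s['mount'])); return W[:3,:3],W[:3,3]
def ray(s,u,v):
    R,t=cam(s);K=np.array(s['mtx']); p=np.array([(u-K[0,2])/K[0,0],(v-K[1,2])/K[1,1]])
    if 'R' in s: d=np.array([*p,1])
    else:
        th=np.hypot(*p); d=np.array([*(p/max(th,1e-9)*np.sin(th)),np.cos(th)])
    return -R.T@t, R.T@(d/np.linalg.norm(d))
def onz(s,u,v,z):
    c,d=ray(s,u,v); return c+d*(z-c[2])/d[2]
def proj(s,X):
    R,t=cam(s);K=np.array(s['mtx']);x=R@np.array(X)+t
    if 'R' in s: p=x[:2]/x[2]
    else: r=np.hypot(x[0],x[1]);p=x[:2]/r*np.arctan2(r,x[2])
    return K[0,0]*p[0]+K[0,2],K[1,1]*p[1]+K[1,2]
E
python3 - <<'E'
from h import *
o=arm.get_obs();print(o,arm.tips_ahead)
ims=[snap(n)['img'] for n in('scene','side','wrist')]
for n in('scene','side','wrist'):
    s=load(n);R,t=cam(s);print(n,np.array(s['mtx']).round(1).tolist(),(-R.T@t).round(3),R[2].round(3))
for n,i in zip(('scene','side','wrist'),ims): cv2.imwrite(f'pics/{n}0.png',i[:,:,::-1])
E
```

```text
{'clock': 0.0, 'q': array([-5.92486981e+00,  1.58769825e+01, -1.59990401e+00,  7.26500303e+01,
        1.50059373e-03,  8.40762560e+01]), 'qvel': array([-0.03164301, -0.00541908, -0.01574188, -0.16931915,  0.07786495,
       -0.09270331]), 'tau': array([-1.23772923e-03, -4.45513523e+01,  2.95201170e+01,  1.64704624e-02,
       -2.18722530e-04, -1.59438730e-05]), 'eef_pos': array([6.24368510e-01, 5.60297848e-05, 3.02756393e-01]), 'orientation': array([-9.01260841e+01,  1.45909740e-02, -9.00011435e+01]), 'ft_force': array([ 0.07917102,  0.09310656, -0.16591886]), 'wrist_torque': array([ 0.00546619,  0.02770186, -0.00754508]), 'grip_width': 1.0012708636606382} 0.0726
scene [[473.5, 0.0, 328.3], [0.0, 473.5, 245.8], [0.0, 0.0, 1.0]] [ 0.992 -0.412  1.082] [-0.362  0.358 -0.861]
side [[507.0, 0.0, 315.9], [0.0, 507.0, 241.8], [0.0, 0.0, 1.0]] [-0.086 -0.758  0.644] [ 0.586  0.652 -0.481]
wrist [[371.6, 0.0, 321.5], [0.0, 371.6, 240.3], [0.0, 0.0, 1.0]] [0.624 0.082 0.374] [-0.002 -0.315 -0.949]
```

View pics/scene0.png

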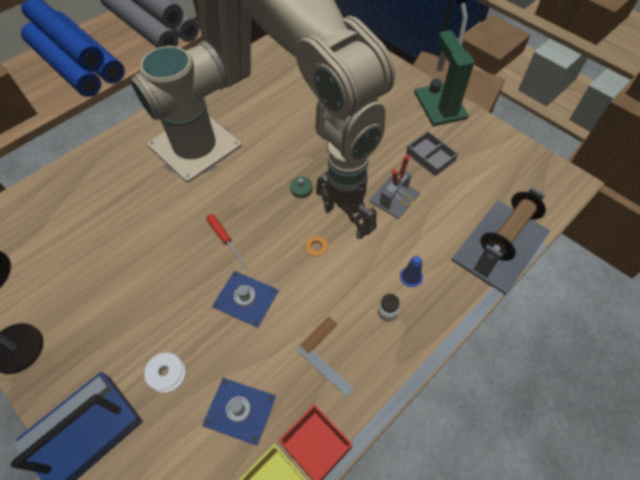

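View pics/side0.png

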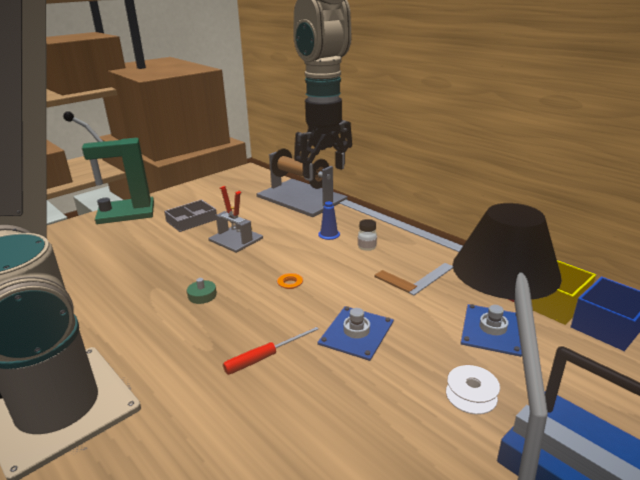

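View pics/wrist0.png

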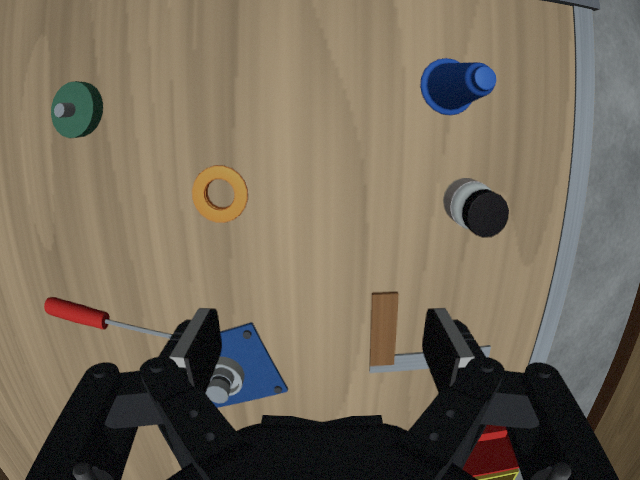

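The scene view shows two axle look-alikes, at (245,297) and (238,408); side view has them at (357,325) and (494,322). The bush is at (317,246) scene and (220,194) wrist. The stand and pliers are at scene (398,190), side (234,228). The screwdriver at (218,230) is also red. I'll measure these now.

```bash
cat > m.py <<'E'
from h import *
def blobs(s,lo,hi,roi=None,amin=30):
    h=cv2.cvtColor(s['img'],cv2.COLOR_RGB2HSV); m=cv2.inRange(h,lo,hi)
    if roi: 
        k=np.zeros_like(m);k[roi[1]:roi[3],roi[0]:roi[2]]=255;m&=k
    n,l,st,c=cv2.connectedComponentsWithStats(m)
    return [(st[i],c[i],l==i) for i in range(1,n) if st[i,4]>=amin]
E
python3 - <<'E'
from m import *
sc,si,w=load('scene'),load('side'),load('wrist')
for n,s,z in(('scene',sc,.0105),('side',si,.0105),('wrist',w,.0105)):
    for st,c,m in blobs(s,(8,150,120),(18,255,255)):
        cs,_=cv2.findContours(m.astype(np.uint8),cv2.RETR_EXTERNAL,cv2.CHAIN_APPROX_NONE)
        p=cs[0].reshape(-1,2);P=np.array([onz(s,*q,.013) for q in p]);(cx,cy),r=cv2.minEnclosingCircle(P[:,:2].astype(np.float32))
        print(n,st,c.round(1),round(cx,4),round(cy,4),round(r,4))
def tri(a,b):
    (c1,d1),(c2,d2)=a,b
    A=np.array([d1,-d2]).T;k=np.linalg.lstsq(A,c2-c1,rcond=None)[0]
    p,q=c1+k[0]*d1,c2+k[1]*d2; return (p+q)/2,np.linalg.norm(p-q)
print('axle near',tri(ray(sc,243,290),ray(si,357,314)), np.hypot(*onz(sc,243,290,.054)[:2]))
print('axle far',onz(sc,237,403,.054),onz(si,494,310,.054))
print('stub w',onz(w,219,390,.054))
for n,s in(('scene',sc),('side',si)):
    for st,c,m in blobs(s,(0,150,80),(7,255,255),amin=15): print(n,st,c.round(1))
c1=cv2.resize(sc['img'][140:310,200:430],None,fx=3.4,fy=3.4,interpolation=cv2.INTER_CUBIC)[:,:,::-1]
a=cv2.resize(sc['img'][150:220,360:430],(400,400),interpolation=2);b=cv2.resize(sc['img'][265:330,210:275],(400,400),interpolation=2)
c=cv2.resize(si['img'][180:250,205:275],(400,400),interpolation=2);d=cv2.resize(si['img'][300:365,320:385],(400,400),interpolation=2)
I=np.vstack([np.hstack([a,b]),np.hstack([c,d])]);I=cv2.resize(I,(600,600))
cv2.imwrite('pics/c1.png',I[:,:,::-1])
E
```

```text
scene [306 237  21  18 182] [316.  245.2] 0.5184 0.0103 0.0273
side [376 271  39  20 256] [395.2 280.5] 0.6855 -0.1615 0.0473
side [277 273  26  16 303] [289.6 280.2] 0.5161 0.007 0.033
wrist [193 166  54  56 953] [216.5 200.1] 0.5199 0.0121 0.0295
axle near (array([ 0.49985014, -0.21613966,  0.04695987]), np.float64(0.0037437885516067976)) 0.5465184124892523
axle far [ 0.69632894 -0.39275786  0.054     ] [ 0.68871529 -0.39976331  0.054     ]
stub w [ 0.50516784 -0.20599633  0.054     ]
scene [401 156   8  20  48] [404.2 163.8]
scene [392 170   5   5  19] [394.2 171.8]
scene [207 215  23  28 235] [217.6 227.7]
scene [ 280  406   71   74 2759] [315.3 444.1]
side [220 186  11  26 110] [225.6 197.6]
side [234 191   7  24  91] [236.7 202. ]
side [223 342  53  32 689] [248.6 357.4]
```

View pics/c1.png

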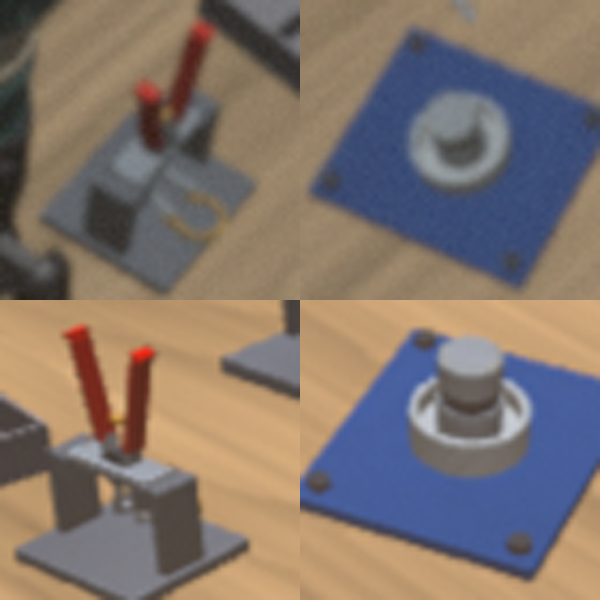

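The crop confirms the near axle, at side (357,325), with an empty pocket and a groove. The pliers stand upright with the brass ring toward the lower right of the scene view. Next I move above the bush.

>>> jog_arm(series="-0.035 0.004 -0.03 0 0 0 0; -0.07 0.008 -0.06 0 0 0 0; -0.105 0.012 -0.09 0 0 0 0; -0.105 0.012 -0.134 0 0 0 0; -0.105 0.012 -0.134 0 0 0 0; -0.105 0.012 -0.134 0 0 0 0", newtons=30)

```text
clock: 0.75
eef_pos: [0.5199, 0.012, 0.1699]
orientation: [-90.1, 0.0, -90.0]
ft_force: [0.1, -0.3, 1.2]
grip_width: 0.999
```

```bash
python3 - <<'E'
from m import *
s=snap('wrist','w1');print(s['o']['eef_pos'],s['o']['orientation'],s['o']['clock'])
for st,c,m in blobs(s,(8,150,120),(18,255,255),amin=300):
    cs,_=cv2.findContours(m.astype(np.uint8),cv2.RETR_EXTERNAL,cv2.CHAIN_APPROX_NONE)
    p=max(cs,key=len).reshape(-1,2);P=np.array([onz(s,*q,.013) for q in p]);(cx,cy),r=cv2.minEnclosingCircle(P[:,:2].astype(np.float32))
    print(st,round(cx,4),round(cy,4),round(r,4))
sc,si=load('scene'),load('side')
for uv in((407.4,157),(394.8,171)): print('sc',onz(sc,*uv,.149))
for uv in((222.7,187),(238.4,192.1)): print('si',onz(si,*uv,.149))
print('scrw tip',onz(sc,247,267,.004),'cone',onz(sc,411,280,0),'jar',onz(sc,388,314,0),'tray',onz(sc,431,155,0),'wt',onz(sc,301,190,0))
E
```

```text
[0.51985861 0.01196677 0.16987867] [-9.00834926e+01  6.72438370e-03 -9.00029658e+01] 0.75
[ 278  206   90   85 3540] 0.5197 0.0118 0.0298
sc [0.55433508 0.30743329 0.149     ]
sc [0.56186389 0.24956723 0.149     ]
si [0.54630189 0.29737904 0.149     ]
si [0.555251   0.24067053 0.149     ]
scrw tip [ 0.43506754 -0.15714474  0.004     ] cone [0.75664854 0.11566718 0.        ] jar [0.77687318 0.00462955 0.        ] tray [0.52933554 0.47826326 0.        ] wt [0.35004207 0.1130661  0.        ]
```

View pics/w1.png

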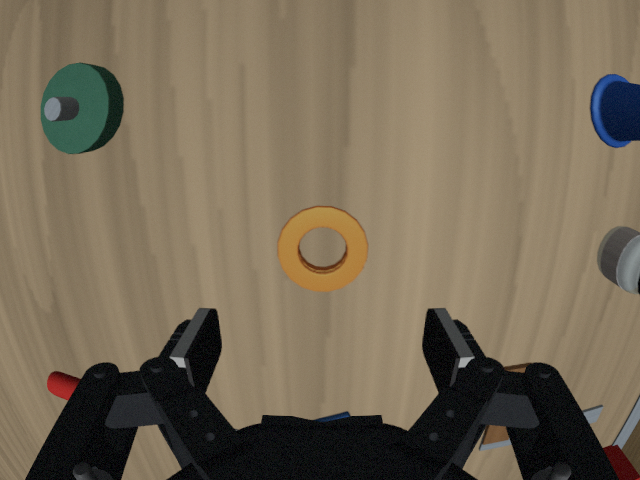

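The bush is centred at (323,248), matching the commanded TCP. Before descending I'll work out the real tip depth from the finger pixels at (218,310).

```bash
python3 - <<'E'
from m import *
s=load('wrist');print(arm.tips_ahead)
for uv in((218,310),(201,308),(221,350),(427,310)):
    c,d=ray(s,*uv); k=(abs(.0425)*np.sign(d[0]))/d[0]; X=c+d*(k-(c[0]-.51986)/d[0]); print(uv,(X-s['o']['eef_pos']).round(4))
E
```

```text
0.0726
(218, 310) [-0.0425  0.0091 -0.0586]
(201, 308) [-0.0425  0.0204 -0.0396]
(221, 350) [-0.0425 -0.0081 -0.0547]
(427, 310) [ 0.0425  0.0093 -0.0581]
```

>>> jog_arm(series="0 0 -0.04 0 0 0 0.1; 0 0 -0.075 0 0 0 0.1; 0 0 -0.1 0 0 0 0.1; 0 0 -0.1 0 0 0 0.2; 0 0 -0.1 0 0 0 1; 0 0 -0.1 0 0 0 1; 0 0 -0.1 0 0 0 1; 0 0 -0.1 0 0 0 1; 0 0 -0.1 0 0 0 1; 0 0 -0.1 0 0 0 1", newtons=30)

```text
clock: 1.8
eef_pos: [0.5218, 0.0118, 0.0717]
orientation: [-89.8, -0.0, -90.0]
ft_force: [0.7, -0.6, 7.0]
grip_width: 0.679
```

>>> jog_arm(series="0 0 0.04 0 0 0 1; 0 0 0.08 0 0 0 1; 0 0 0.12 0 0 0 1; -0.005 -0.04 0.14 0 0 0 1; -0.01 -0.08 0.15 0 0 0 1; -0.015 -0.12 0.16 0 0 0 1; -0.015 -0.16 0.16 0 0 0 1; -0.015 -0.2 0.16 0 0 0 1; -0.015 -0.235 0.16 0 0 0 1; -0.015 -0.252 0.16 0 0 0 1; -0.015 -0.252 0.16 0 0 0 1; -0.015 -0.252 0.16 0 0 0 1")

```text
clock: 3.0
eef_pos: [0.5046, -0.2393, 0.2296]
orientation: [-90.0, 0.1, -90.0]
ft_force: [0.7, 1.2, -0.3]
grip_width: 0.678
```

```bash
python3 - <<'E'
from m import *
s=snap('wrist','w2');print(s['o']['eef_pos'],s['o']['orientation'],s['o']['clock'],s['o']['ft_force'])
E
```

```text
[ 0.50459493 -0.23929054  0.2295873 ] [-9.00493086e+01  8.53411965e-02 -9.00095778e+01] 3.0 [ 0.65035335  1.15183276 -0.29581824]
```

View pics/w2.png

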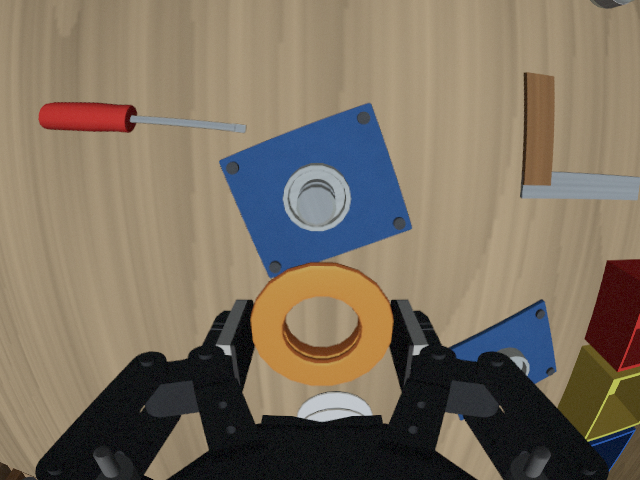

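The bush is held level at (322,323), and the hub is at (317,197) with the stub top at about (316,203). Now I fit the circles.

```bash
cat > fit.py <<'E'
from m import *
from scipy.optimize import least_squares
def circ(P):
    f=lambda p:np.hypot(P[:,0]-p[0],P[:,1]-p[1])-p[2]
    r=least_squares(f,[*P[:,:2].mean(0),.03],loss='soft_l1',f_scale=.0007);return r.x.round(4),np.abs(r.fun).mean().round(5)
def hub(s,roi):
    h=cv2.cvtColor(s['img'],cv2.COLOR_RGB2HSV)
    m=cv2.inRange(h,(105,120,50),(125,255,255));k=np.zeros_like(m);k[roi[1]:roi[3],roi[0]:roi[2]]=255;m&=k
    cs,hi=cv2.findContours(m,cv2.RETR_CCOMP,cv2.CHAIN_APPROX_NONE)
    big=max(range(len(cs)),key=lambda i:cv2.contourArea(cs[i]))
    box=np.array([onz(s,*p[0],.008)[:2] for p in cs[big]]);q=cv2.minAreaRect(box.astype(np.float32));print('base',q)
    holes=[c for i,c in enumerate(cs) if hi[0,i,3]==big]; c=max(holes,key=cv2.contourArea).reshape(-1,2)
    return c
def rimcirc(s,c,z):
    return circ(np.array([onz(s,*p,z) for p in c]))
E
python3 - <<'E'
from fit import *
s=load('wrist'); c=hub(s,(200,90,425,290)); print('hub bbox',c.min(0),c.max(0))
print('hub rim z25',rimcirc(s,c,.025)); 
g=cv2.cvtColor(s['img'],cv2.COLOR_RGB2GRAY)
# bush top rim
h=cv2.cvtColor(s['img'],cv2.COLOR_RGB2HSV);m=cv2.inRange(h,(8,150,60),(20,255,255));m[:255]=0
cs,hi=cv2.findContours(m,cv2.RETR_CCOMP,cv2.CHAIN_APPROX_NONE);b=max(cs,key=cv2.contourArea).reshape(-1,2)
print(b.min(0),b.max(0)); b=b[(abs(b[:,0]-322)<50)]
for z in (.168,.171,.174,.177): print(z,rimcirc(s,b,z), rimcirc(s,b[b[:,1]<320],z))
roi=s['img'][160:240,275:360];cv2.imwrite('pics/w2c.png',cv2.resize(roi,None,fx=7,fy=7,interpolation=2)[:,:,::-1])
E
```

```text
base ((0.5003591179847717, -0.214900404214859), (0.12876427173614502, 0.10867607593536377), 20.315223693847656)
hub bbox [281 162] [352 231]
hub rim z25 (array([ 0.5004, -0.2144,  0.0267]), np.float64(0.00036))
[250 263] [393 384]
0.168 (array([ 0.5043, -0.2404,  0.0301]), np.float64(0.00015)) (array([ 0.5044, -0.2393,  0.0291]), np.float64(0.00012))
0.171 (array([ 0.5043, -0.2385,  0.0294]), np.float64(0.00015)) (array([ 0.5044, -0.2375,  0.0285]), np.float64(0.00011))
0.174 (array([ 0.5043, -0.2366,  0.0288]), np.float64(0.00015)) (array([ 0.5044, -0.2356,  0.0278]), np.float64(0.00011))
0.177 (array([ 0.5044, -0.2347,  0.0281]), np.float64(0.00014)) (array([ 0.5044, -0.2338,  0.0272]), np.float64(0.00011))
```

View pics/w2c.png

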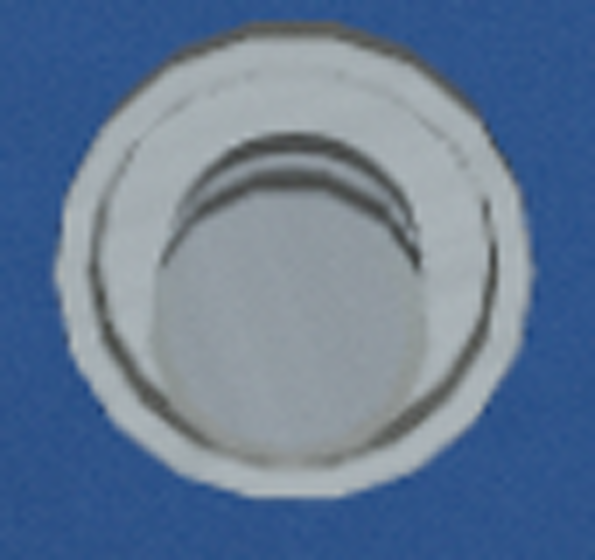

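```bash
python3 - <<'E'
from fit import *
s=load('wrist'); c=hub(s,(200,90,425,290)); print(rimcirc(s,c[c[:,1]>185],.025),rimcirc(s,c[c[:,1]>195],.025))
print('stub top',onz(s,316.4,206.4,.054), 'edges',onz(s,275+153/7,206,.053),onz(s,275+428/7,206,.053),onz(s,316.4,160+465/7,.053))
E
```

```text
base ((0.5003591179847717, -0.214900404214859), (0.12876427173614502, 0.10867607593536377), 20.315223693847656)
(array([ 0.5004, -0.2149,  0.0264]), np.float64(0.00022)) (array([ 0.5004, -0.2148,  0.0265]), np.float64(0.00022))
stub top [ 0.50078565 -0.21459151  0.054     ] edges [ 0.4874152  -0.21449107  0.053     ] [ 0.51424571 -0.21455003  0.053     ] [ 0.50069593 -0.22906568  0.053     ]
```

>>> jog_arm(series="-0.004 0.024 0 0 0 0 1; -0.004 0.024 -0.04 0 0 0 1; -0.004 0.024 -0.08 0 0 0 1; -0.004 0.024 -0.09 0 0 0 1; -0.004 0.024 -0.1 0 0 0 1; -0.004 0.024 -0.11 0 0 0 1; -0.004 0.024 -0.115 0 0 0 1; -0.004 0.024 -0.115 0 0 0 1; -0.004 0.024 -0.115 0 0 0 1")

```text
clock: 3.95
eef_pos: [0.5016, -0.2164, 0.1158]
orientation: [-89.9, -0.0, -90.0]
ft_force: [0.9, 0.2, -0.4]
grip_width: 0.679
```

>>> jog_arm(series="0 0 -0.005 0 0 0 1; 0 0 -0.01 0 0 0 1; 0 0 -0.015 0 0 0 1; 0 0 -0.02 0 0 0 1; 0 0 -0.024 0 0 0 1; 0 0 -0.028 0 0 0 1; 0 0 -0.028 0 0 0 1; 0 0 -0.028 0 0 0 1")

```text
clock: 4.75
eef_pos: [0.5009, -0.216, 0.0886]
orientation: [-90.0, -0.0, -90.0]
ft_force: [-3.7, 2.3, 13.3]
grip_width: 0.678
```

>>> jog_arm(series="0 0 0 0 0 0 0; 0 0 0 0 0 0 0; 0 0 0 0 0 0 0; 0 0 0 0 0 0 0; 0 0 0.03 0 0 0 0; 0 0 0.07 0 0 0 0; 0 -0.01 0.11 0 0 0 0; 0 -0.025 0.143 0 0 0 0; 0 -0.025 0.143 0 0 0 0; 0 -0.025 0.143 0 0 0 0")

```text
clock: 5.75
eef_pos: [0.5015, -0.2416, 0.2307]
orientation: [-89.9, -0.1, -90.0]
ft_force: [-0.6, 0.4, -0.5]
grip_width: 1.003
```

```bash
python3 - <<'E'
from fit import *
s=snap('wrist','w3');print(s['o']['eef_pos'],s['o']['clock'])
h=cv2.cvtColor(s['img'],cv2.COLOR_RGB2HSV);m=cv2.inRange(h,(8,150,60),(20,255,255));m[:,:250]=0;m[:,400:]=0;m[:120]=0;m[260:]=0
cs,hi=cv2.findContours(m,cv2.RETR_CCOMP,cv2.CHAIN_APPROX_NONE);b=max(cs,key=cv2.contourArea).reshape(-1,2);print(b.min(0),b.max(0))
print('bush',[rimcirc(s,b,z) for z in(.030,.034,.038)])
roi=s['img'][90:300,210:430];cv2.imwrite('pics/w3c.png',cv2.resize(roi,None,fx=2.5,fy=2.5,interpolation=2)[:,:,::-1])
E
```

```text
[ 0.50147251 -0.24155733  0.23070759] 5.75
[282 160] [359 233]
bush [(array([ 0.5009, -0.2176,  0.0272]), np.float64(0.00351)), (array([ 0.5009, -0.2167,  0.0268]), np.float64(0.00346)), (array([ 0.5009, -0.2159,  0.0263]), np.float64(0.00341))]
```

View pics/w3c.png

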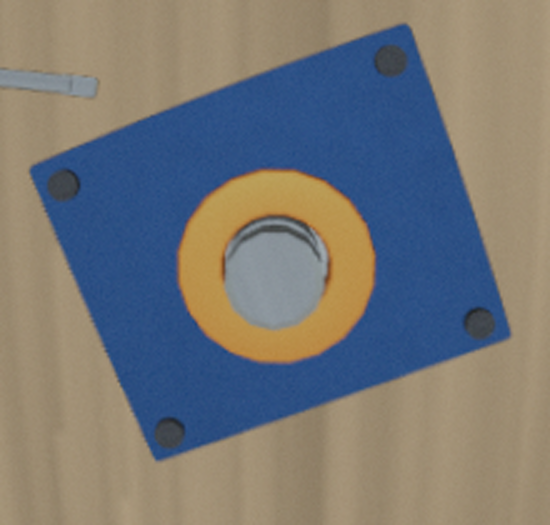

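The bush is seated flat and concentric with the stub, at crop (275,265). Next I go over to the pliers.

>>> jog_arm(series="0.005 0.04 0.02 0 0 0 0; 0.01 0.085 0.035 0 0 0 0; 0.015 0.13 0.05 0 0 0 0; 0.02 0.175 0.06 0 0 0 0; 0.025 0.22 0.07 0 0 0 0; 0.03 0.265 0.07 0 0 0 0; 0.035 0.31 0.07 0 0 0 0; 0.04 0.355 0.07 0 0 0 0; 0.045 0.4 0.07 0 0 0 0; 0.05 0.445 0.07 0 0 0 0; 0.054 0.461 0.07 0 0 0 0; 0.054 0.461 0.07 0 0 0 0")

```text
clock: 7.0
eef_pos: [0.5541, 0.222, 0.2975]
orientation: [-90.2, -0.1, -89.8]
ft_force: [-0.8, -0.2, -0.3]
grip_width: 0.998
```

```bash
python3 - <<'E'
from fit import *
s=load('wrist')
h=cv2.cvtColor(s['img'],cv2.COLOR_RGB2HSV);m=cv2.inRange(h,(8,150,60),(20,255,255));m[:,:250]=0;m[:,400:]=0;m[:120]=0;m[260:]=0
ys,xs=np.nonzero(m);b=cv2.convexHull(np.c_[xs,ys].astype(np.int32)).reshape(-1,2)
print('bush',rimcirc(s,b,.030),'stub',onz(s,210+275/2.5,90+278/2.5,.054))
s=snap('wrist','w4');print(s['o']['eef_pos'],s['o']['orientation'],s['o']['clock'])
E
```

```text
bush (array([ 0.5006, -0.2156,  0.0291]), np.float64(0.00011)) stub [ 0.50059506 -0.21391148  0.054     ]
[0.55410707 0.22202473 0.29753761] [-9.02056857e+01 -5.25144469e-02 -8.97833196e+01] 7.0
```

View pics/w4.png

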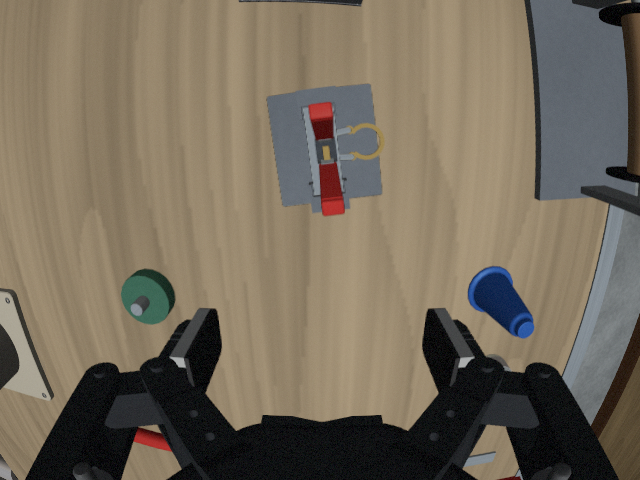

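The pliers' handle ends are at (320,107) and (332,208) in the wrist view. The ring is at (367,141) toward +x, and the stand base spans (267..382, 84..207).

```bash
python3 - <<'E'
from fit import *
s=load('wrist')
P=[onz(s,*p,.010)[:2] for p in((267,97),(370,84),(382,194),(284,207))];P=np.array(P);print('stand c',P.mean(0),[np.linalg.norm(P[i]-P[i-1]).round(4) for i in range(4)])
e=(P[1]+P[2]-P[0]-P[3]);print('yaw',np.degrees(np.arctan2(e[1],e[0])), np.degrees(np.arctan2(*(-(P[0]+P[1]-P[2]-P[3])[0],(P[0]+P[1]-P[2]-P[3])[1]))))
q=[]
for st,c,m in blobs(s,(0,150,80),(7,255,255),(290,90,360,225)):
    cs,_=cv2.findContours(m.astype(np.uint8),0,2);b=cv2.minAreaRect(max(cs,key=cv2.contourArea));print(st,c,b)
h=cv2.cvtColor(s['img'],cv2.COLOR_RGB2HSV);print(np.median(h[104:112,314:326],axis=(0,1)),np.median(h[203:212,326:340],axis=(0,1)),np.median(h[122:132,318:328],axis=(0,1)))
m=cv2.inRange(h,(0,200,170),(8,255,255));k=np.zeros_like(m);k[90:225,290:360]=255;m&=k
n,l,st,c=cv2.connectedComponentsWithStats(m)
for i in range(1,n):
    if st[i,4]>40: print('end',st[i],c[i],onz(s,*c[i],.149).round(4));q.append(onz(s,*c[i],.149)[:2])
if len(q)==2: print('mid',(q[0]+q[1])/2,'sep',np.linalg.norm(q[0]-q[1]),'yaw',np.degrees(np.arctan2(*(-(q[0]-q[1])[0],(q[0]-q[1])[1]))))
ys,xs=np.nonzero(cv2.inRange(h,(18,100,90),(32,255,255))[110:170,345:390]);print('ring px',xs.min()+345,xs.max()+345,ys.min()+110,ys.max()+110, onz(s,367,141,.018))
E
```

```text
stand c [0.55689428 0.28026011] [np.float64(0.1094), np.float64(0.0983), np.float64(0.1083), np.float64(0.0979)]
yaw 7.7365780902796 7.647017309047655
[309 102  24  21 391] [320.47058824 111.7544757 ] ((320.4385681152344, 111.97781372070312), (18.168813705444336, 22.258258819580078), 83.2901611328125)
[320 163  25  53 977] [330.54657114 190.65301945] ((330.2077331542969, 188.66152954101562), (51.47441101074219, 22.078182220458984), 82.87498474121094)
[  1. 179. 179.] [  1. 188. 180.] [  2.  206.5  73. ]
ring px 349 383 124 159 [0.59534867 0.28556725 0.018     ]
```

```bash
python3 - <<'E'
from fit import *
s=load('wrist')
a,b=onz(s,319.5,102,.149),onz(s,333.5,215.5,.149);print(a,b,(a+b)/2,np.linalg.norm(a-b))
cv2.imwrite('pics/w4c.png',cv2.resize(s['img'][85:225,260:400],(600,600),interpolation=2)[:,:,::-1])
E
```

```text
[0.55195908 0.31512796 0.149     ] [0.56058878 0.24698053 0.149     ] [0.55627393 0.28105424 0.149     ] 0.06869166220535554
```

View pics/w4c.png

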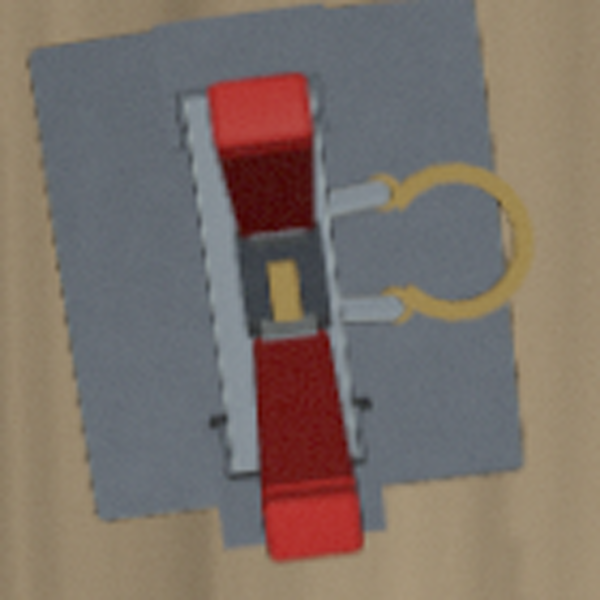

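The separation over the handle ends is 68.7 mm against 69 mm expected. Grip point is about (0.5567, 0.281), yaw 7.7°, which agrees with the stand centre. Next I turn by +97.7° above it.

>>> jog_arm(series="0 0.01 0 0 0 0.145 0; 0 0.02 0 0 0 0.29 0; 0 0.03 0 0 0 0.435 0; 0 0.04 0 0 0 0.58 0; 0.001 0.05 0 0 0 0.725 0; 0.0017 0.061 0 0 0 0.87 0; 0.0017 0.061 0 0 0 1.015 0; 0.0017 0.061 0 0 0 1.16 0; 0.0017 0.061 0 0 0 1.305 0; 0.0017 0.061 0 0 0 1.45 0; 0.0017 0.061 0 0 0 1.59 0; 0.0017 0.061 0 0 0 1.705 0")

```text
clock: 8.25
eef_pos: [0.5564, 0.2787, 0.299]
orientation: [-90.1, 0.1, 7.8]
ft_force: [0.5, 0.1, -0.5]
grip_width: 1.004
```

>>> jog_arm(series="0 0 0 0 0 0 0; 0 0 0 0 0 0 0; 0 0 -0.04 0 0 0 0; 0 0 -0.06 0 0 0 0; 0 0 -0.06 0 0 0 0; 0 0 -0.06 0 0 0 0")

```text
clock: 8.85
eef_pos: [0.5566, 0.2805, 0.2398]
orientation: [-90.0, 0.1, 7.6]
ft_force: [0.6, 0.7, -0.2]
grip_width: 0.999
```

```bash
python3 - <<'E'
from fit import *
s=snap('wrist','w5');print(s['o']['eef_pos'],s['o']['orientation'],s['o']['clock'],s['o']['q'])
print('grip proj',[proj(s,X) for X in((.5567,.281,.122),(.5567,.281,.149))])
E
```

```text
[0.55659012 0.28054194 0.23984729] [-9.00201984e+01  5.43278221e-02  7.60486926e+00] 8.85 [ 2.08126102e+01  1.79095312e+01 -6.66333965e+00  6.54846349e+01
 -7.25111887e-03  1.32077350e+01]
grip proj [(np.float64(320.91072019692325), np.float64(272.4218631252861)), (np.float64(320.80476883831994), np.float64(294.36579411345207))]
```

View pics/w5.png

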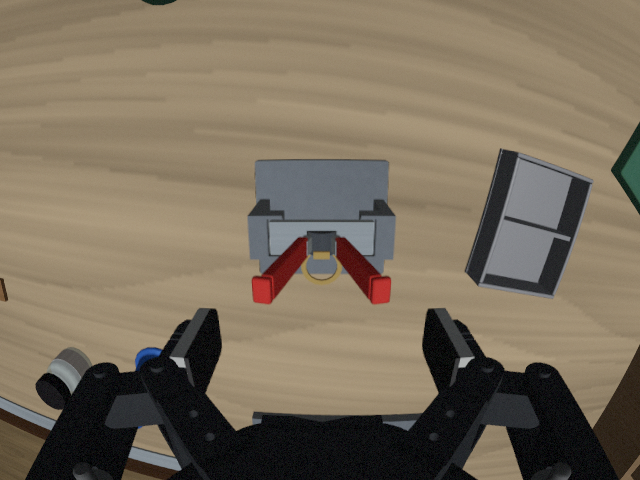

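The pliers are centred between the fingers: handle ends at (262,289) and (380,289), mid 321 against the predicted 320.8. That is 11 views used. I descend and squeeze.

>>> jog_arm(series="0 0 -0.03 0 0 0 0; 0 0 -0.055 0 0 0 0; 0 0 -0.064 0 0 0 0; 0 0 -0.064 0 0 0 0; 0 0 -0.064 0 0 0 1; 0 0 -0.064 0 0 0 1; 0 0 -0.064 0 0 0 1; 0 0 -0.064 0 0 0 1; 0 0 -0.064 0 0 0 1; 0 0 -0.064 0 0 0 1; 0 0 -0.064 0 0 0 1; 0 0 -0.064 0 0 0 1", newtons=40)

```text
clock: 10.1
eef_pos: [0.5592, 0.2808, 0.1798]
orientation: [-90.1, -0.4, 7.6]
ft_force: [0.3, -3.6, 8.3]
grip_width: 0.307
```

```bash
python3 - <<'E'
from h import *
o=arm.get_obs();print(o['eef_pos'],o['ft_force'],o['wrist_torque'],o['grip_width'])
E
```

```text
[0.55919032 0.28078996 0.17980089] [ 0.30020302 -3.58702191  8.33680045] [-0.75724504  0.04543521  0.03956055] 0.3066964436880267
```

>>> jog_arm(series="0 0 0.01 0 0 0 1; 0 0 0.02 0 0 0 1; 0 0 0.03 0 0 0 1; 0 0 0.05 0 0 0 1; 0 0 0.08 0 0 0 1; 0 0 0.11 0 0 0 1; 0 0 0.11 0 0 0 1; 0 0 0.11 0 0 0 1; 0 0 0.11 0 0 0 1")

```text
clock: 11.0
eef_pos: [0.5557, 0.2807, 0.2843]
orientation: [-90.0, 0.2, 7.7]
ft_force: [-0.8, 0.3, -2.5]
grip_width: 0.304
```

```bash
cat > ring.py <<'E'
from fit import *
def hsvm(s,lo,hi,roi):
    h=cv2.cvtColor(s['img'],cv2.COLOR_RGB2HSV);m=cv2.inRange(h,lo,hi);k=np.zeros_like(m);k[roi[1]:roi[3],roi[0]:roi[2]]=255;return m&k
E
python3 - <<'E'
from ring import *
s=snap('wrist','w6');o=s['o'];print(o['eef_pos'],o['orientation'],o['ft_force'],o['wrist_torque'],o['grip_width'],o['clock'])
# predicted ring centre and projections
T=Ro.from_euler('xyz',o['orientation'],degrees=True).as_matrix()
y=np.radians(o['orientation'][2]);e=np.array([np.cos(y),np.sin(y),0])
rc=o['eef_pos']-[0,0,.1618]+.0334*e;print('rc',rc,proj(s,rc))
m=hsvm(s,(17,100,60),(32,255,255),(260,180,380,330));ys,xs=np.nonzero(m);print(len(xs),xs.min(),xs.max(),ys.min(),ys.max())
for n in('scene','side'):
    q=snap(n,n+'6');print(n,'pred',proj(q,rc));u,v=map(int,proj(q,rc))
    mm=hsvm(q,(17,80,60),(32,255,255),(u-25,v-25,u+25,v+25));ys,xs=np.nonzero(mm);print(len(xs),xs.min(),xs.max(),ys.min(),ys.max()) if len(xs) else print(0)
E
```

```text
[0.55573909 0.28074385 0.28433255] [-90.03060791   0.16420911   7.6984726 ] [-0.83792749  0.33663656 -2.52380775] [-0.02829731 -0.02013875 -0.00936288] 0.3036383097690826 11.0
rc [0.58883804 0.28521811 0.12253255] (np.float64(320.53470828619777), np.float64(291.7280625355291))
539 283 360 288 316
scene pred (np.float64(410.58847913071077), np.float64(175.78048715305482))
610 385 434 150 199
side pred (np.float64(240.13233129091222), np.float64(193.10302287659496))
83 219 262 171 217
```

>>> jog_arm(series="-0.002 -0.02 0 0 0 0 1; -0.008 -0.06 0 0 0 0 1; -0.016 -0.105 0 0 0 0 1; -0.024 -0.15 0 0 0 0 1; -0.033 -0.195 0 0 0 0 1; -0.042 -0.24 0 0 0 0 1; -0.051 -0.285 0 0 0 0 1; -0.06 -0.33 0 0 0 0 1; -0.069 -0.375 0 0 0 0 1; -0.078 -0.42 0 0 0 0 1; -0.085 -0.46 -0.01 0 0 0 1; -0.0893 -0.485 -0.02 0 0 0 1")

```text
clock: 12.35
eef_pos: [0.466, -0.2071, 0.2657]
orientation: [-90.1, 0.0, 7.5]
ft_force: [0.1, 0.4, -2.7]
grip_width: 0.307
```

>>> jog_arm(series="0 -0.008 -0.01 0 0 0 1; 0 -0.015 -0.02 0 0 0 1; 0 -0.015 -0.02 0 0 0 1; 0 -0.015 -0.02 0 0 0 1; 0 -0.015 -0.02 0 0 0 1")

```text
clock: 12.85
eef_pos: [0.4678, -0.2181, 0.2463]
orientation: [-90.0, -0.0, 7.8]
ft_force: [-0.9, 0.7, -1.3]
grip_width: 0.305
```

```bash
python3 - <<'E'
from ring import *
s=snap('wrist','w7');o=s['o'];print(o['eef_pos'],o['orientation'],o['ft_force'],o['grip_width'],o['clock'])
y=np.radians(o['orientation'][2]);e=np.array([np.cos(y),np.sin(y),0])
rc=o['eef_pos']-[0,0,.1618]+.0334*e;ax=np.array([.5005,-.2147,.054]);print('rc',rc)
sc,si=snap('scene','sc7'),snap('side','si7')
tiles=[]
for q,w,f in((s,50,6),(sc,25,12),(si,25,12)):
    print([np.round(proj(q,X),1) for X in(rc,ax)])
    u,v=map(int,proj(q,(rc+ax)/2)); 
    if q is s: u,v=321,min(v,429)
    tiles.append(cv2.resize(q['img'][v-w:v+w,u-w:u+w],(w*2*(300//(2*w)),)*2,interpolation=2)); print('roi',u-w,v-w)
full=s['img'][180:420,200:440];tiles.append(cv2.resize(full,(300,300)))
cv2.imwrite('pics/m7.png',np.vstack([np.hstack(tiles[:2]),np.hstack(tiles[2:])])[:,:,::-1])
E
```

```text
[ 0.46778186 -0.21814423  0.24627737] [-9.00036924e+01 -2.52913672e-02  7.77748975e+00] [-0.87485257  0.71084279 -1.25237342] 0.30549262332539506 12.85
rc [ 0.50087461 -0.21362433  0.08447737]
[array([320.4, 291. ]), array([319.2, 272.9])]
roi 271 231
[array([241.3, 283.5]), array([242.9, 289.3])]
roi 217 261
[array([355.8, 296.9]), array([355.9, 310.1])]
roi 330 278
```

View pics/m7.png

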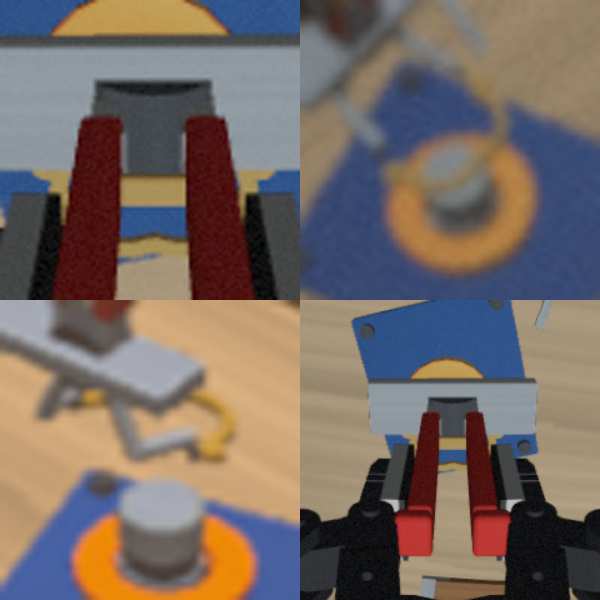

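The montage (my 12th view) shows the spread ring hanging level above the stub in the scene and side tiles. In the wrist tile the bar hides the stub. From here I use numbers only.

```bash
python3 - <<'E'
from ring import *
s=load('wrist');o=s['o']
print('flange far/near',proj(s,(.530,-.2107,.03)),proj(s,(.471,-.2187,.03)))
y=np.radians(7.7);e=np.array([np.cos(y),np.sin(y),0]);rc=o['eef_pos']-[0,0,.1618]+.0334*e
for r in(.018,.020,.022,.024): print(r,proj(s,rc+r*e))
h=cv2.cvtColor(s['img'],cv2.COLOR_RGB2HSV)
for v in range(286,322): print(v,s['img'][v,318:325].mean(0).round().astype(int),h[v,321])
b=load('scene')
for v in range(276,302,1):
    r=cv2.cvtColor(b['img'],cv2.COLOR_RGB2HSV)[v,226:258]
    print(v,' '.join(f'{a[0]:2d}/{a[1]//10:02d}' for a in r))
for _ in range(3): snap('wrist'); print(arm.get_obs()['eef_pos'])
E
```

```text
flange far/near (np.float64(319.4740712788406), np.float64(293.4822202104463)) (np.float64(319.30546719248525), np.float64(226.9683396187593))
0.018 (np.float64(320.39203894893586), np.float64(313.40793894333495))
0.02 (np.float64(320.3956557589213), np.float64(315.8125364998331))
0.022 (np.float64(320.39928032128455), np.float64(318.19926587055767))
0.024 (np.float64(320.4029119032566), np.float64(320.56813080504844))
286 [69 74 80] [104  35  81]
287 [69 74 80] [105  39  79]
288 [70 71 74] [98 13 76]
289 [87 71 39] [ 20 149  84]
290 [131 106  61] [ 20 137 130]
291 [160 132  76] [ 20 134 160]
292 [167 143  86] [ 21 124 166]
293 [168 146  89] [ 21 120 168]
294 [167 145  89] [ 22 120 168]
295 [168 144  88] [ 21 121 167]
296 [168 145  89] [ 21 121 168]
297 [168 145  89] [ 21 120 168]
298 [171 147  89] [ 21 122 172]
299 [144 128 116] [ 13  51 144]
300 [ 47  85 139] [107 179 138]
301 [ 49  86 140] [107 171 139]
302 [ 46  85 140] [108 166 141]
303 [ 49  87 140] [107 172 139]
304 [ 49  86 141] [108 170 141]
305 [ 48  85 140] [108 165 142]
306 [ 49  85 140] [108 160 143]
307 [ 49  86 140] [1
[... 5351 characters left out ...]
 112/11 125/05  5/06 13/12 15/15 16/15 16/15 15/15 14/13 13/11 14/09 12/07 14/06 11/05 13/06 13/08 15/10 15/12 16/14 16/15 16/15 16/15 16/15 16/14 12/11 148/03 114/09 111/12
300 110/12 111/13 112/13 112/12 111/12 117/08 161/03 11/10 15/14 15/15 16/15 16/15 15/14 15/14 15/14 15/13 14/12 15/12 14/12 15/13 15/14 15/15 16/15 16/15 16/15 17/15 16/15 15/13  5/06 120/05 113/11 111/12
301 113/12 111/13 111/13 111/13 112/12 111/11 125/06  2/05 13/12 15/15 16/15 16/15 16/15 15/15 16/15 16/15 15/15 16/15 15/15 15/15 16/15 16/15 17/15 16/15 16/15 17/14 15/14 11/09 141/04 113/09 111/12 111/13
[ 0.46778531 -0.21855394  0.24644458]
[ 0.46772745 -0.21864989  0.24636808]
[ 0.46765096 -0.21870743  0.24625619]
```

```bash
cat > m8.py <<'E'
from ring import *
def meas(s,dz=.1618,vis=True):
    o=s['o'];y=np.radians(o['orientation'][2]);e=np.array([np.cos(y),np.sin(y)]);n=np.array([-e[1],e[0]]);T=o['eef_pos']
    h=cv2.cvtColor(s['img'],cv2.COLOR_RGB2HSV)
    loc=lambda X:np.array([(X[:2]-T[:2])@e,(X[:2]-T[:2])@n])
    # flange arc: first orange row per column above bar
    P=[]
    for u in range(285,356,3):
        c=h[195:245,u].astype(int);k=np.nonzero((c[:,0]<24)&(c[:,0]>8)&(c[:,1]>130))[0]
        if len(k)>1: P.append(loc(onz(s,u,195+k[0]-.5,.030)))
    P=np.array(P)
    r=least_squares(lambda p:np.hypot(P[:,0]-p[0],P[:,1]-p[1])-.030,[.033,0],loss='soft_l1',f_scale=.0005)
    print('flange centre (fwd,left) rel TCP',r.x.round(4),np.abs(r.fun).mean().round(5),len(P))
    # ring far arc per column, top face
    for u in range(309,334,3):
        c=s['img'][300:330,u].astype(int);b=np.nonzero((c[:,0]-c[:,2]>65)&(c[:,0]>135))[0]
        if len(b): print(u,300+b.min(),300+b.max(),loc(onz(s,u,300+b.min()-.3,T[2]-dz+.0015)).round(4),loc(onz(s,u,300+b.max()+.5,T[2]-dz+.0015)).round(4))
    # handle ends
    for u in (288,296,346,354):
        c=h[300:400,u].astype(int);b=np.nonzero(((c[:,0]<6)|(c[:,0]>175))&(c[:,1]>140)&(c[:,2]>150))[0]
        if len(b): print('h',u,300+b.min(),300+b.max(),loc(onz(s,u,300+b.min(),T[2]-.0308)).round(4),loc(onz(s,u,300+b.max()+1,T[2]-.0308)).round(4))
E
python3 - <<'E'
from m8 import *
meas(snap('wrist','w8'))
E
```

```text
flange centre (fwd,left) rel TCP [ 0.0333 -0.0019] 0.00027 19
312 312 315 [ 0.0492 -0.0061] [ 0.0523 -0.0061]
315 312 315 [ 0.0492 -0.0039] [ 0.0523 -0.004 ]
318 311 314 [ 0.0483 -0.0018] [ 0.0515 -0.0018]
321 310 314 [0.0475 0.0003] [0.0515 0.0003]
324 311 314 [0.0483 0.0024] [0.0515 0.0025]
327 311 315 [0.0483 0.0046] [0.0523 0.0046]
330 312 316 [0.0492 0.0067] [0.0531 0.0067]
333 313 315 [0.05   0.0088] [0.0523 0.0089]
h 288 346 384 [-0.0107 -0.0102] [ 0.0064 -0.011 ]
h 296 346 384 [-0.0108 -0.0076] [ 0.0063 -0.0082]
h 346 346 384 [-0.0108  0.0089] [0.0063 0.0094]
h 354 346 384 [-0.0107  0.0115] [0.0064 0.0122]
```

```bash
python3 - <<'E'
from m8 import *
s=load('wrist');T=s['o']['eef_pos'];y=np.radians(7.7);e=np.array([np.cos(y),np.sin(y),0]);n=np.array([-e[1],e[0],0])
for nm in('scene','side'):
    b=load(nm)
    for dz in(.1588,.1618,.1648): print(nm,dz,'cusp mid',np.round(proj(b,T+.0497*e-[0,0,dz]),1))
b=load('side');h=cv2.cvtColor(b['img'],cv2.COLOR_RGB2HSV)
for v in range(288,308): print(v,' '.join(f'{a[0]:3d}/{a[1]//10:02d}/{a[2]//10:02d}' for a in h[v,354:376]))
E
```

```text
scene 0.1588 cusp mid [246.1 286.9]
scene 0.1618 cusp mid [246.3 287.5]
scene 0.1648 cusp mid [246.4 288. ]
side 0.1588 cusp mid [361.  291.9]
side 0.1618 cusp mid [360.9 293.2]
side 0.1648 cusp mid [360.9 294.4]
288 113/01/17 113/01/17 111/02/17 111/02/17 112/02/18 109/02/17 111/01/17 120/01/17   0/00/17  15/04/19  15/08/20  16/10/21  16/10/21  16/10/21  16/10/21  16/10/21  16/10/20  16/10/20  16/10/20  16/10/20  16/10/20  16/10/20
289 111/02/18 114/02/18 112/02/18 114/02/18 114/02/17 114/02/17 110/02/18 111/02/18 116/01/16  11/01/14  16/09/18  16/10/21  16/10/21  16/10/21  16/10/21  16/10/21  16/10/21  16/10/21  16/10/20  16/10/20  16/10/20  16/10/20
290 114/02/18 113/01/17 113/01/18 111/02/18 111/02/18 113/01/18 113/01/17 116/01/15 165/00/12  11/03/11  15/10/18  16/10/21  16/10/21  16/10/21  16/10/21  16/10/21  16/10/21  16/10/21  16/10/21  16/10/21  16/10/20  16/10/20
291 111/02/18 113/01/18 113/01/18 114/02/18 111/02/18 112/01/18 120/00/15   0/00/11   9/02/10  14/05/10  16/10/18  16/10/21  16/10/21  16/10/21  16/10/21  16/10/21  16/10/20  16/10/21  16/10/21  16/10/21  16/10/21  
[... 2892 characters left out ...]
16/10/20  16/10/20  16/10/20
305  16/10/20  16/10/20  16/10/20  16/10/20  16/10/20  16/10/20  16/10/20  16/10/19  15/10/18  16/10/19  16/11/18  16/10/18  16/10/18  16/10/19  16/10/20  16/10/21  16/10/21  16/10/21  16/10/21  16/10/20  16/10/20  16/10/20
306  16/10/21  16/10/21  16/10/21  16/10/20  16/10/20  16/10/20  16/10/20  16/10/20  16/10/20  16/10/20  16/10/20  16/10/20  16/10/20  16/10/20  16/10/20  16/10/20  16/10/20  16/10/21  16/10/21  16/10/21  16/10/21  16/10/20
307  16/09/20  15/07/20  14/06/19  15/07/20  15/08/20  16/09/20  16/10/20  16/10/20  16/10/20  16/10/20  16/10/20  16/10/20  16/10/20  16/10/20  16/10/20  16/10/20  16/10/20  16/10/20  16/10/20  16/10/21  16/10/21  16/10/21
```

>>> jog_arm(series="0.002 -0.001 0 0 0 0 1; 0.002 -0.001 -0.015 0 0 0 1; 0.002 -0.001 -0.025 0 0 0 1; 0.002 -0.001 -0.03 0 0 0 1; 0.002 -0.001 -0.034 0 0 0 1; 0.002 -0.001 -0.037 0 0 0 1; 0.002 -0.001 -0.037 0 0 0 1; 0.002 -0.001 -0.037 0 0 0 1")

```text
clock: 14.0
eef_pos: [0.4696, -0.2201, 0.2092]
orientation: [-90.0, -0.0, 7.7]
ft_force: [0.1, 0.3, -2.3]
grip_width: 0.306
```

```bash
python3 - <<'E'
from m8 import *
s=snap('wrist','w9');o=s['o'];print(o['eef_pos'],o['ft_force'],o['wrist_torque'],o['orientation']);meas(s)
E
```

```text
[ 0.46957234 -0.22011852  0.20917783] [ 0.09058356  0.31117705 -2.27265297] [-0.02862669 -0.00565792  0.02266293] [-9.00158614e+01 -2.15740285e-02  7.68787612e+00]
flange centre (fwd,left) rel TCP [0.0313 0.0004] 0.00019 9
312 307 315 [ 0.0451 -0.006 ] [ 0.0523 -0.0061]
315 309 315 [ 0.0467 -0.0039] [ 0.0523 -0.0039]
318 311 315 [ 0.0483 -0.0018] [ 0.0523 -0.0018]
321 311 314 [0.0483 0.0003] [0.0514 0.0003]
324 311 314 [0.0483 0.0025] [0.0514 0.0025]
327 309 315 [0.0467 0.0046] [0.0523 0.0046]
330 307 315 [0.0451 0.0067] [0.0523 0.0067]
333 314 315 [0.0508 0.0089] [0.0523 0.0089]
h 288 346 384 [-0.0107 -0.0102] [ 0.0064 -0.011 ]
h 296 346 384 [-0.0108 -0.0075] [ 0.0063 -0.0082]
h 346 346 384 [-0.0108  0.0089] [0.0063 0.0094]
h 354 346 384 [-0.0107  0.0115] [0.0064 0.0122]
```

>>> jog_arm(series="0 0 -0.003 0 0 0 1; 0 0 -0.006 0 0 0 1; 0 0 -0.009 0 0 0 1; 0 0 -0.0125 0 0 0 1; 0 0 -0.0125 0 0 0 1; 0 0 -0.0125 0 0 0 1; 0 0 -0.0125 0 0 0 1; 0 0 -0.0125 0 0 0 1; 0 0 -0.0125 0 0 0 1")

```text
clock: 14.95
eef_pos: [0.4695, -0.2201, 0.1966]
orientation: [-90.0, -0.0, 7.7]
ft_force: [0.2, 0.2, -1.6]
grip_width: 0.305
```

```bash
python3 - <<'E'
from m8 import *
s=snap('wrist','w10');o=s['o'];print(o['eef_pos'],o['ft_force'],o['wrist_torque'],o['orientation'],o['grip_width']);meas(s)
T=o['eef_pos'];y=np.radians(7.7);e=np.array([np.cos(y),np.sin(y),0]);n=np.array([-e[1],e[0],0])
for nm in('scene','side'):
    q=snap(nm,nm+'10');h=cv2.cvtColor(q['img'],cv2.COLOR_RGB2HSV)
    print(nm,'cusp',np.round(proj(q,T+.0497*e-[0,0,.1618]),1),'groove',np.round(proj(q,(.5005,-.2147,.034)),1),'top',np.round(proj(q,(.5005,-.2147,.054)),1))
    if nm=='side':
        u,v=map(int,proj(q,(.5005,-.2147,.04)))
        for r in range(v-14,v+12): print(r,u-12,' '.join(f'{a[0]:3d}/{a[1]//10:02d}/{a[2]//10:02d}' for a in h[r,u-12:u+18]))
E
```

```text
[ 0.46949556 -0.22007113  0.19658631] [ 0.18975102  0.21559535 -1.5546147 ] [ 0.02312019 -0.00775908 -0.0334864 ] [-9.00134268e+01 -1.42500770e-02  7.68865596e+00] 0.3046005406074501Traceback (most recent call last):
  File "<stdin>", line 2, in <module>
  File "m8.py", line 12, in meas
    r=least_squares(lambda p:np.hypot(P[:,0]-p[0],P[:,1]-p[1])-.030,[.033,0],loss='soft_l1',f_scale=.0005)
    return func(*args, **kwargs)
    vector_fun = VectorFunction(
        fun_wrapped,
    ...<6 lines>...
        workers=workers
    )
    self._update_fun()
    ~~~~~~~~~~~~~~~~^^
    self.f = self.fun_wrapped(xp_copy(self.x))
             ~~~~~~~~~~~~~~~~^^^^^^^^^^^^^^^^^
    return np.atleast_1d(self.fun(x))
                         ~~~~~~~~^^^
    return self.f(x, *self.args, **self.kwargs)
           ~~~~~~^^^^^^^^^^^^^^^^^^^^^^^^^^^^^^
  File "m8.py", line 12, in <lambda>
    r=least_squares(lambda p:np.hypot(P[:,0]-p[0],P[:,1]-p[1])-.030,[.033,0],loss='soft_l1',f_scale=.0005)
                                      ~^^^^^
IndexError: too many indices for array: array is 1-dimensional, but 2 were indexed
```

Free of contact so far. I'll do a gentle touch test down to the bush to confirm the ring's height, then lift back.

>>> jog_arm(series="0 0 -0.001 0 0 0 1; 0 0 -0.002 0 0 0 1; 0 0 -0.002 0 0 0 1; 0 0 -0.002 0 0 0 1")

```text
clock: 15.4
eef_pos: [0.4693, -0.22, 0.1943]
orientation: [-90.0, 0.0, 7.7]
ft_force: [-0.2, 0.1, -2.5]
grip_width: 0.299
```

>>> jog_arm(series="0 0 -0.001 0 0 0 1; 0 0 -0.001 0 0 0 1; 0 0 -0.001 0 0 0 1")

```text
clock: 15.7
eef_pos: [0.4695, -0.2202, 0.1939]
orientation: [-90.0, -0.0, 7.7]
ft_force: [-2.3, 0.6, 3.2]
grip_width: 0.302
```

>>> jog_arm(series="0 0 -0.001 0 0 0 1; 0 0 -0.001 0 0 0 1; 0 0 -0.001 0 0 0 1")

```text
clock: 16.0
eef_pos: [0.4695, -0.2205, 0.1938]
orientation: [-90.1, -0.0, 7.7]
ft_force: [-3.9, 0.5, 7.1]
grip_width: 0.303
```

Contact came at TCP z of about 0.194, so the ring centre was at 32 mm, matching the 32.3 mm estimate. I raise by 4.3 mm to hang clear in the groove.

>>> jog_arm(series="0 0 0.002 0 0 0 1; 0 0 0.0043 0 0 0 1; 0 0 0.0043 0 0 0 1; 0 0 0.0043 0 0 0 1; 0 0 0.0043 0 0 0 1; 0 0 0.0043 0 0 0 1; 0 0 0.0043 0 0 0 1; 0 0 0.0043 0 0 0 1")

```text
clock: 16.8
eef_pos: [0.4694, -0.22, 0.1966]
orientation: [-90.0, 0.0, 7.7]
ft_force: [0.6, 0.8, -3.1]
grip_width: 0.307
```

```bash
python3 - <<'E'
from h import *
F=[]
for i in range(5):
    s=snap('wrist','w11');o=s['o'];F.append([*o['ft_force'],*o['eef_pos'],o['grip_width']])
print(np.mean(F,0).round(4),o['orientation'],o['wrist_torque'])
y=np.radians(7.7);e=np.array([np.cos(y),np.sin(y),0]);T=o['eef_pos']
img=s['img'].astype(int)
for u in(315,321,327):
    c=img[295:330,u];b=np.nonzero((c[:,0]-c[:,2]>65)&(c[:,0]>135))[0];print(u,295+b)
for nm in('scene','side'):
    q=snap(nm,nm+'11');h=cv2.cvtColor(q['img'],cv2.COLOR_RGB2HSV);m=cv2.inRange(h,(8,165,100),(17,255,255))
    u,v=map(int,proj(q,(.5005,-.2147,.03)));k=np.zeros_like(m);k[v-30:v+30,u-30:u+30]=255;ys,xs=np.nonzero(m&k)
    print(nm,'orange',xs.min(),xs.max(),ys.min(),ys.max(),'pred',[np.round(proj(q,(.5005+a*.03,-.2147+b*.03,.03)),0) for a,b in((1,0),(-1,0),(0,1),(0,-1))])
E
```

```text
[ 0.2164  0.2815 -1.9756  0.4694 -0.22    0.1967  0.3065] [-9.00038183e+01 -3.80855304e-03  7.68946450e+00] [-0.01658898  0.01740944  0.03220398]
315 [295 296 297 298 318 319 320 321]
321 [295 296 297 298 319 320 321]
327 [295 296 297 298 318 319 320]Traceback (most recent call last):
  File "<stdin>", line 13, in <module>
    return umr_minimum(a, axis, None, out, keepdims, initial, where)
ValueError: zero-size array to reduction operation minimum which has no identity
```

```bash
python3 - <<'E'
import cv2
a,b=cv2.imread('pics/w10.png'),cv2.imread('pics/w11.png')
for v in range(298,330): print(v,a[v,321,::-1],b[v,321,::-1],a[v,315,::-1],b[v,315,::-1])
from h import *
print(arm.get_obs()['clock'])
q=load('scene');h=cv2.cvtColor(q['img'],cv2.COLOR_RGB2HSV)
u,v=map(int,proj(q,(.5005,-.2147,.03)));print(u,v)
for r in range(v-12,v+14,2): print(r,u-16,' '.join(f'{a[0]:3d}/{a[1]//10:02d}/{a[2]//10:02d}' for a in h[r,u-18:u+20:2]))
E
```

```text
298 [171 147  89] [173 149  91] [172 150  91] [173 149  91]
299 [166 154 133] [162 150 129] [165 153 133] [164 153 132]
300 [145 154 161] [145 154 161] [147 157 163] [144 154 161]
301 [146 156 162] [144 154 161] [145 153 162] [148 157 164]
302 [145 154 161] [147 156 164] [147 156 162] [148 156 163]
303 [147 156 162] [148 157 164] [147 156 163] [149 159 165]
304 [145 154 162] [146 156 162] [144 154 161] [147 157 163]
305 [145 155 163] [144 153 161] [147 156 164] [146 155 162]
306 [144 152 160] [142 152 161] [145 154 162] [143 154 160]
307 [144 153 160] [143 151 160] [145 154 162] [144 153 161]
308 [144 153 160] [144 154 160] [146 155 162] [146 155 162]
309 [141 152 159] [143 153 159] [145 154 161] [145 153 162]
310 [144 152 159] [144 153 161] [144 153 160] [141 152 158]
311 [145 155 162] [146 155 162] [143 153 160] [145 155 160]
312 [144 154 162] [146 156 162] [145 155 162] [144 154 161]
313 [145 156 162] [144 153 161] [146 156 162] [146 156 162]
314 [146 155 162] [144 154 160] [145 154 162] [145 155 162]
315 [145 155 162] [144 154 161] [145 154 158] [146 155 162]
316 [146 155 159] [1
[... 2706 characters left out ...]
/05/09  19/04/09  18/08/11  18/12/14  16/15/16  17/15/17  13/10/13 114/10/10 112/13/11 112/13/11 111/13/11
301 228 112/12/11 112/13/11 111/13/11 125/06/10  12/12/13  17/14/15  16/14/14  17/13/14  18/12/13  18/12/13  18/13/14  17/14/16  16/15/17  15/13/14 141/03/08 111/12/11 110/13/11 111/13/11 112/13/11
303 228 111/13/11 112/12/11 112/13/11 112/12/11 142/04/09  12/12/14  15/15/16  16/15/16  17/14/16  16/14/16  17/14/17  16/15/16  15/13/13 162/02/08 112/10/11 111/13/11 110/13/11 110/13/11 112/12/11
305 228 111/13/11 112/13/11 111/12/11 111/13/11 111/12/11 123/07/10   0/05/11  12/11/13  14/13/14  15/13/13  14/12/12   9/06/09 115/05/08 112/11/10 111/13/11 112/12/11 112/13/11 111/13/11 112/13/11
```

Before and after the touch the wrist pictures match, so nothing slipped. The stub top now stands up through the ring, the bush rim is where predicted, and the wrist carries only the pliers' weight. I hand in.

```bash
python3 -c "
from plant import arm
print(arm.finish_job());o=arm.get_obs();print(o['clock'],o['eef_pos'],o['ft_force'],o['grip_width'])"
```

```text
the job is handed in; nothing more can be done
None
the job is handed in; nothing more can be done
```

I put the bush on the nearest axle, let it go, then took the pliers, spread the ring and held it in the groove. I handed the job in at about 17 s; no verdict was given.

**What the last checks showed:**
- **Squeeze:** the handles were at 26 mm, their full stop. The pliers were upright and the wrist carried about −2.0 N, which is just their weight.
- **Height:** a gentle touch on the bush came at TCP z of about 0.194, with up to about 9 N on it. That agreed with my height estimate. I then raised the ring clear, to about 34–35 mm against mid-groove at 34 mm.
- **Bush:** after release it looked flat and level with the stub. Its far rim was still where predicted after the touch.

**What was less certain:**
- **Centring:** the far inner edge of the spread ring looked nearer its stated centre than the 4 mm clearance suggests, so I set the ring about 1–2 mm forward of its nominal centre. That is inside the 4 mm limit.
- **Bush centre:** my readings of the bush and stub centres disagreed by about 1–2 mm in y.
- **Checks that stopped early:** two late check scripts hit errors. The stub top hid the ring's far edge from the wrist camera in the final pose, so the last centring reading is from about 12 mm higher up.

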